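# Close up the packed tiffin

### The job

The tiffin is packed and needs closing for carrying. Take the wooden spatula off its open top and lay it flat on the marble without dropping it, then set the steel lid fully home and level on the top tier and swing the clamp over until it is fully down across the lid. Leave the chutney box, pickle jar and katoris where they are.

Things in the scene. Friction and masses are not known exactly. Their poses are not given: they have to be found in the camera images.
- tiffin: round four-tier steel tiffin, 110 mm across, 166 mm high, upright, firmly fixed. Origin: centre of its underside, z up. Open top tier: inner radius 52 mm, wall 3 mm, sweets inside reach to 25 mm below the rim. Straps 20 mm wide on its +y and -y sides, outer faces 68 mm from the axis; the +y one carries the clamp's hinge and rises 5 mm above the rim, the -y one stays below the rim
- mouth (a point): centre of the top tier's mouth at rim height, 166 mm above the tiffin's origin, axes as the tiffin's
- clamp_hinge (a point): middle of the clamp's hinge, at (0, 67, 175) mm in the tiffin's frame; the hinge axis runs along the tiffin's x
- clamp (a joint): angle of the steel clamp: 0 = fully down, level across the tiffin's top, arms 1.5 mm above a seated lid; pi/2 = straight up; starts open at about 1.95 to 2.35 (leaning outward, away from the mouth). The hinge is stiff: the clamp stays where it is left; about 1.5 N at the cross bar moves it
- clamp_bar (a point): middle of the clamp's cross bar, 134 mm from the hinge. The clamp is a fork of two arms (7 mm square, 28 mm either side of the middle, so the lid's knob passes between) joined by this bar (63 mm long, 8 by 7 mm), with a thumb tab 20 mm wide, 5 mm thick, reaching 21 mm beyond it. Axes: equal to the tiffin's when closed; -y points from hinge to bar
- lid: loose round steel lid lying knob up on the slab: flange radius 57.5 mm, 4 mm thick (8 to 12 mm above the origin); below it a plug of radius 48.5 mm, 8 mm deep, that goes into the top tier; on top a knob of radius 11 mm from 12 to 42 mm above the origin. Origin: centre of the plug's underside, z up; seated, it is 8 mm below the rim
- lid_knob (a point): on the lid's axis in the knob, 30 mm above the lid's origin
- spatula: wooden spatula, at first lying across the tiffin's mouth. Origin on its underside at its centre of mass; x runs towards the blade, z up. Handle 16 mm wide and 10 mm thick from x = -140 to +30 mm; blade 46 mm wide and 6 mm thick from x = +30 to about +131 mm; flat underside
- handle_end (a point): end of the spatula's handle, on its underside
- blade_end (a point): underside of the spatula's blade, 110 mm from its origin towards the rounded end
- chutney_box: yellow plastic box with lid, 91 x 71 x 50 mm, a bystander; origin at the centre of its underside
- pickle_jar: white ceramic jar with lid, 86 mm across, 111 mm high, a bystander; origin at the centre of its underside
- katoris: two small steel bowls nested in each other, 88 mm across, 47 mm high, bystanders; origin at the centre of the underside
Things that resemble listed ones, but are neither listed nor needed, are in the scene too. What is shaped like the lid but turquoise or yellow is not meant.

How it is judged (in metres and radians):
On the way, in this order (a step that is already met when the one before it is completed fails the run):
1. the spatula lies flat on the slab, let go, with the clamp still open (height (world z) of each of handle_end, blade_end below 0.015 m and linear speed of spatula below 0.03 m/s and contact force between the fingers and spatula below 0.05 N and value of joint clamp above 1.2 rad), for 0.2 s.
2. the lid is seated on the top tier and let go, with the clamp not yet down (horizontal distance between lid and mouth below 0.007 m and z of lid in the frame of mouth below -0.0055 m and angle between lid's own z axis and vertical below 0.04 rad and contact force between the fingers and lid below 0.05 N and value of joint clamp above 0.5 rad), for 0.2 s.
At the end, for the whole second after the job is handed in: The clamp is down within 0.05 rad; the lid is seated in the top tier within 7 mm of centre, level within 0.04 rad, its underside at least 5.5 mm below the rim; the spatula lies flat on the slab (the undersides of both its ends under 15 mm high); lid and spatula are at rest (value of joint clamp below 0.05 rad and horizontal distance between lid and mouth below 0.007 m and z of lid in the frame of mouth below -0.0055 m and angle between lid's own z axis and vertical below 0.04 rad and height (world z) of each of handle_end, blade_end below 0.015 m and linear speed of each of spatula, lid below 0.03 m/s); the robot touches nothing.
It fails at once if the chutney box is moved by more than 30 mm (distance of chutney_box from where it was at the start of the episode above 0.03 m).
It fails at once if the pickle jar is moved by more than 30 mm (distance of pickle_jar from where it was at the start of the episode above 0.03 m).
It fails at once if the katoris are moved by more than 30 mm (distance of katoris from where it was at the start of the episode above 0.03 m).
It fails at once if the spatula is dropped (moves faster than 0.9 m/s while not touched by the fingers, a fall of about 4 cm) (linear speed of spatula above 0.9 m/s and contact force between the fingers and spatula below 0.05 N).
It also fails if it takes over 72 s, if anything falls off the work surface, if the arm or the gripper's body presses on something with over 40 N, if the wrist force passes 120 N, or if a joint passes its speed limit or range.

### The arm

A 6-joint arm with a two-finger parallel gripper is mounted at the origin on the work surface. World frame = base frame: x ahead of the robot, y to its left, z up, the work surface at z = 0. Lengths are in m, angles in degrees, forces in N, time in s.
With the tool pointing down it reaches from about 0.325 to 0.85 m from the base axis. Payload 15.5 kg.
Tool frame: the origin (TCP) lies midway between the tips of the shut fingers; the grasp point (between the pads) lies 19 mm behind it; z points along the fingers, y is the line along which they close (so a half turn about z gives the same grasp; the last joint's range is limited). The gripper opens to 91 mm and grips with 3 to 60 N. Pads are 32 mm wide; open, the fingers measure 118 mm over their backs; the gripper's body (76 mm by 178 mm) begins 60 mm behind the grasp point.
Start: joints at [-71.706, 28.281, 77.091, -0, 74.628, -5.472], TCP at [0.252, -0.572, 0.187] pointing down, gripper open.
Joint ranges: [-166.48, 166.48], [-47.26, 123.95], [12.59, 153.08], [-70.14, 250.14], [6.76, 159.57], [-176.63, 176.63]. Speed limits (degrees/s): [108.29, 108.29, 147.25, 172.46, 172.46, 172.46].

### API

Orientations are given as a 3x3 rotation matrix whose columns are the frame's x, y, z axes.
In Python, from bench import ctrl gives the robot as it stands. The module is installed in compiled form; this text tells all that it offers. Calls block until the motion is done:
- ctrl.goto(position, orientation): joint-space move of the TCP to a pose.
- ctrl.move_l(position, vel=0.15, ori=None, contact_N=None): straight line of the TCP; ori=None keeps the orientation; vel is the mean speed in m/s. With contact_N (N) it stops when the force on the tool has changed by that much, and returns True; else False.
- ctrl.movej(angles): joint-space move.
- ctrl.command_gripper(opening): opening from 0.0 (shut) to 1.0 (fully open); the grip force is fixed at half the most; returns when the fingers have stopped.
- ctrl.sleep(seconds).
- ctrl.ik(position, orientation): joint angles nearest the present ones, or None.
- ctrl.read_camera(name): name is "scene" or "top" or "wrist"; returns the picture (420x560x3 uint8, blue, green, red); there is no depth.
- ctrl.camera_params(name): a dict with "fx", "fy", "cx", "cy" (pixels), "pose" (4x4, takes a point from camera to world coordinates); the wrist camera has in their place "T_tool_cam" (4x4, takes a point from camera to tool coordinates, whose origin is the TCP and whose axes are the flange's). Camera axes: x right, y up, looking along -z (the intrinsics and any distortion apply to the point x, -y, -z); pixel columns grow to the right and rows downward; lengths in m; the calibration is good to about 2 mm. A picture is of the moment at which its call begins: read the wrist's pose just before it. camera_params takes no time and is no camera call.
A pose or a line that the arm cannot do raises ctrl.MotionError and nothing moves.
- ctrl.sign_off(): hands the job in; it is judged then, once.
Readings, each from a call of its own:
- ctrl.current_t(): time.
- ctrl.current_q(): joint angles.
- ctrl.current_dq(): joint speeds.
- ctrl.current_effort(): joint torques, N m.
- ctrl.current_tool_pos(): TCP position.
- ctrl.current_eef_rot(): TCP orientation.
- ctrl.current_contact_force(): force on the tool from outside, world axes, zero at the start.
- ctrl.current_wrist_torque(): the same for the moment, N m.
- ctrl.current_grip_width(): opening from 0.0 (shut) to 1.0 (fully open).
- ctrl.current_grasp_force(): force on a finger pad.
Only numpy, scipy, OpenCV 4.12 (cv2) and the standard library are available. Lean on these libraries where they do the work, as an engineer would, in place of code of your own. Each camera call takes 0.05 s, during which the arm holds its last target. There are 200 camera calls.

## Working session

There is one attempt and no reset: what is moved stays moved. The work goes in short steps, each a Python script; the robot and the scene stay as the last script left them, time stands still between calls to the robot, and variables do not carry over. Pictures are saved under pics/ and viewed, at most 10 in all, crops included, and the job is handed in when it is done.

```bash
mkdir -p pics
python3 - <<'E'
from bench import ctrl
import cv2,numpy as np
for n in("scene","top"):
    im=ctrl.read_camera(n);cv2.imwrite(f"pics/{n}0.png",im)
    p=ctrl.camera_params(n);print(n,{k:(np.round(v,4).tolist() if not isinstance(v,str) else v) for k,v in p.items()})
print(ctrl.camera_params("wrist"),ctrl.current_eef_rot())
E
```

```text
scene {'fx': 399.0663, 'fy': 399.0663, 'cx': 288.2961, 'cy': 215.6362, 'pose': [[0.8592, -0.4348, 0.2698, 0.8797], [0.5115, 0.7436, -0.4305, -0.6495], [-0.0134, 0.5079, 0.8613, 1.1659], [0.0, 0.0, 0.0, 1.0]]}
top {'fx': 462.4881, 'fy': 462.4881, 'cx': 276.2485, 'cy': 210.3459, 'pose': [[0.009, 0.9963, -0.0852, 0.4339], [-1.0, 0.009, 0.0002, -0.132], [0.001, 0.0852, 0.9964, 1.5094], [0.0, 0.0, 0.0, 1.0]]}
{'fx': 315.90238629338995, 'fy': 315.90238629338995, 'cx': 283.59224401095435, 'cy': 218.31781793836123, 'T_tool_cam': array([[ 2.40560028e-04,  9.70195429e-01,  2.42323694e-01,
         6.78953793e-02],
       [ 9.99999884e-01, -3.34714709e-04,  3.47381136e-04,
        -9.48467931e-04],
       [ 4.18136895e-04,  2.42323582e-01, -9.70195396e-01,
        -1.97884829e-01],
       [ 0.00000000e+00,  0.00000000e+00,  0.00000000e+00,
         1.00000000e+00]])} [[ 9.15216338e-01  4.02962706e-01 -3.34081546e-04]
 [ 4.02962829e-01 -9.15215757e-01  1.03755402e-03]
 [ 1.12338879e-04 -1.08420883e-03 -9.99999406e-01]]
```

View pics/scene0.png

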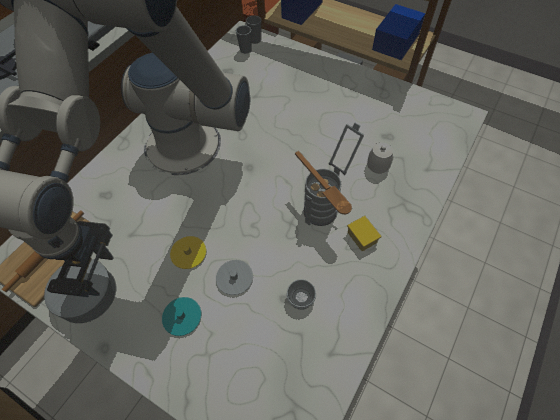

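View pics/top0.png

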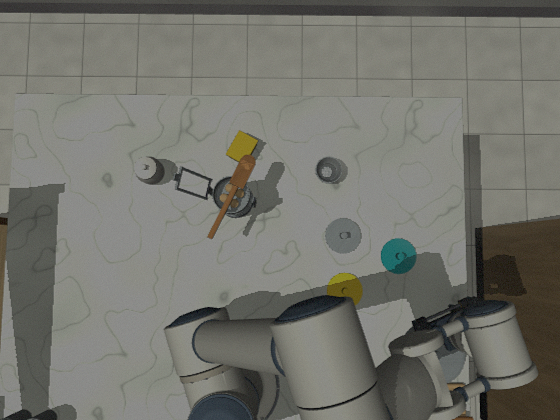

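Scene shows the steel lid at about (234,278), the tiffin at (321,190) with the spatula on it from (297,153) to (350,210), and the clamp leaning outward to (350,130). Top shows the lid at (344,236), the tiffin mouth at about (233,196), and the spatula from (210,237) to (250,157). The clamp bar is at about (181,181).

```bash
cat > h.py <<'E'
from bench import ctrl
import cv2,numpy as np
def cam(n):
    p=ctrl.camera_params(n)
    if n=="wrist":
        T=np.eye(4);T[:3,:3]=ctrl.current_eef_rot();T[:3,3]=ctrl.current_tool_pos()
        p["pose"]=T@p["T_tool_cam"]
    return p
def ray(p,uv):
    d=np.array([(uv[0]-p["cx"])/p["fx"],-(uv[1]-p["cy"])/p["fy"],-1.])
    return p["pose"][:3,3],p["pose"][:3,:3]@d
def plane(p,uv,z):
    o,d=ray(p,uv);return o+d*(z-o[2])/d[2]
def tri(rs):
    A=0;b=0
    for o,d in rs:
        d=d/np.linalg.norm(d);M=np.eye(3)-np.outer(d,d);A=A+M;b=b+M@o
    X=np.linalg.solve(A,b);return X,[np.linalg.norm(np.cross(X-o,d/np.linalg.norm(d))) for o,d in rs]
def shot(n,f=None):
    p=cam(n);im=ctrl.read_camera(n)
    if f:cv2.imwrite(f"pics/{f}.png",im)
    return p,im
def down(yaw):  # yaw deg: direction of tool y (closing line); z down
    a=np.radians(yaw);y=np.array([np.cos(a),np.sin(a),0]);z=np.array([0,0,-1.])
    return np.c_[np.cross(y,z),y,z]
def wood(im,lo=(3,90,60),hi=(20,255,255)):
    m=cv2.inRange(cv2.cvtColor(im,cv2.COLOR_BGR2HSV),lo,hi)
    return m
E
python3 - <<'E'
from h import *
np.set_printoptions(precision=4,suppress=True)
t=cam("top");s=cam("scene")
im=cv2.imread("pics/top0.png")
c=wood(im);c=cv2.bitwise_and(c,cv2.rectangle(np.zeros_like(c),(195,130),(275,250),255,-1))
ys,xs=np.nonzero(c);pts=np.c_[xs,ys].astype(np.float32)
k=max(cv2.findContours(c,0,2)[0],key=cv2.contourArea)
print("spat rect",cv2.minAreaRect(k),cv2.contourArea(k))
for n,uv,z in(("hand",(210,237),.17),("blade",(250,157),.17)):print(n,plane(t,uv,z))
print("mouth",plane(t,(233,196),.166),plane(s,(323,181),.166))
print("lid",tri([ray(t,(344,236)),ray(s,(234,278))]), plane(t,(344,236),.012))
print("knobtri",tri([ray(t,(345,235)),ray(s,(234,275))]))
print("bar",tri([ray(t,(181,181)),ray(s,(350,128))]))
print("hinge",plane(t,(212,191),.175),plane(s,(340,170),.175))
for n,uv,z in(("chut",(243,146),.05),("jar",(150,168),.11),("kat",(330,170),.047)):print(n,plane(t,uv,z))
E
```

```text
spat rect ((230.89151000976562, 196.4952850341797), (19.71710205078125, 92.07789611816406), 29.05460548400879) 870.5
hand [0.4693 0.0586 0.17  ]
blade [ 0.7048 -0.0538  0.17  ]
mouth [ 0.5896 -0.0055  0.166 ] [0.5953 0.0097 0.166 ]
lid (array([ 0.4836, -0.3502,  0.0077]), [np.float64(0.0038931720930732486), np.float64(0.003893172093073321)]) [ 0.4806 -0.3522  0.012 ]
knobtri (array([ 0.4864, -0.3492,  0.0334]), [np.float64(0.004416577559766704), np.float64(0.004416577559766729)])
bar (array([0.6129, 0.1193, 0.3058]), [np.float64(0.0012853142862430118), np.float64(0.001285314286243112)])
hinge [0.6027 0.0549 0.175 ] [0.6234 0.0667 0.175 ]
chut [ 0.7646 -0.0239  0.05  ]
jar [0.68   0.2552 0.11  ]
kat [ 0.6899 -0.303   0.047 ]
```

Run:
```python
from h import *
np.set_printoptions(precision=4,suppress=True)
R=down(64.5)
print(ctrl.ik([.52,.0,.40],R),ctrl.ik([.52,.035,.17],R))
q=ctrl.current_q();P=ctrl.current_tool_pos()
ctrl.move_l([P[0],P[1],.30],vel=.25)
ctrl.goto([.54,-.03,.40],R)
p,im=shot("wrist","w1")
print(ctrl.current_t(),ctrl.current_q(),p["pose"][:3,3])
cv2.imwrite("pics/w1.png",cv2.resize(im,(800,600)))
np.save("w1.npy",im);np.save("w1p.npy",p["pose"])
```

```text
[ -6.5814  11.5229  70.211   -0.      98.2661 -71.0814] [ -2.7159  21.0344  92.8926  -0.      66.073  -67.2159]
2.975 [ -9.5772  13.5384  67.5688  -0.004   98.9093 -73.9879] [ 0.4782 -0.0005  0.5977]
```

View pics/w1.png

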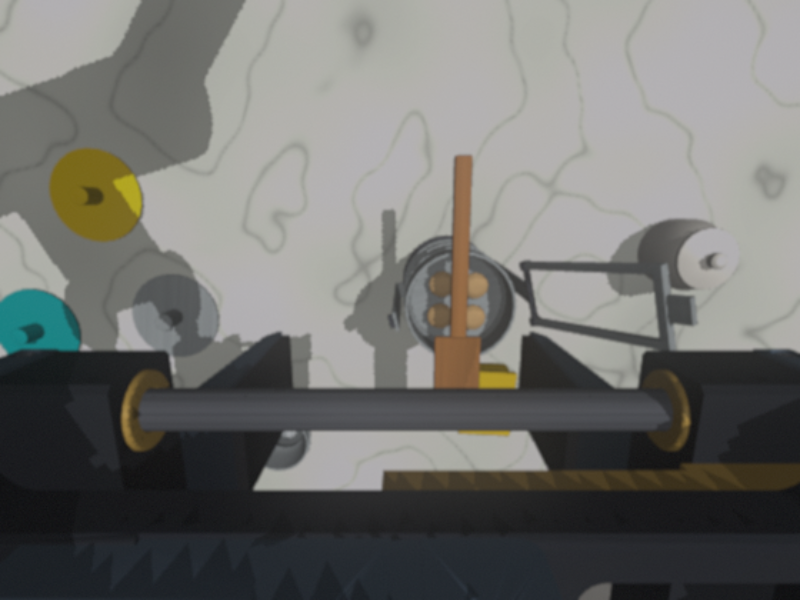

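The wrist view (800x600) shows the handle end at (463,156), with the handle running straight to (459,335). The mouth rim centre is at about (459,297), the hinge ends at (525,265) and (533,320), and the bar runs from (660,268) to (668,345).

Run:
```python
from h import *
np.set_printoptions(precision=4,suppress=True)
im=np.load("w1.npy");p=ctrl.camera_params("wrist");p["pose"]=np.load("w1p.npy")
m=wood(im);c=np.zeros_like(m);c[105:235,300:340]=m[105:235,300:340]
r=[]
for y in range(112,170,4):
    x=np.nonzero(c[y])[0];r.append((np.median(x),y,len(x)))
r=np.array(r);print(r[::3])
W=np.array([plane(p,a[:2],.176) for a in r])
vx,vy,x0,y0=cv2.fitLine(W[:,:2].astype(np.float32),2,0,.01,.01).ravel();print("handle dir",np.degrees(np.arctan2(vy,vx)),x0,y0)
print("end",plane(p,(463*.7,156*.7),.176))
print("width",[np.linalg.norm(plane(p,(0,a[1]),.176)-plane(p,(a[2],a[1]),.176)) for a in r[::4]])
for n,uv,z in(("mouth",(459,297),.166),("L",(405,292),.166),("R",(514,292),.166),("h1",(525,265),.175),("h2",(533,320),.175)):print(n,plane(p,(uv[0]*.7,uv[1]*.7),z))
t=cam("top")
b=tri([ray(t,(181,181)),ray(p,(664*.7,306*.7)),ray(cam("scene"),(350,128))]);print("bar",b)
g=cv2.resize(im[150:260,260:490],None,fx=3.4,fy=3.4,interpolation=cv2.INTER_CUBIC);cv2.imwrite("pics/w1c.png",g)
```

```text
[[324.  112.   11. ]
 [323.5 124.   10. ]
 [323.  136.   11. ]
 [323.  148.   11. ]
 [322.5 160.   10. ]]
handle dir -25.680172 0.50134134 0.04544662
end [0.4669 0.0619 0.176 ]
width [np.float64(0.013952145344548734), np.float64(0.012833484964296241), np.float64(0.014285488561824301), np.float64(0.013143808018977025)]
mouth [0.5848 0.0071 0.166 ]
L [ 0.5575 -0.0384  0.166 ]
R [0.6034 0.0575 0.166 ]
h1 [0.5812 0.0754 0.175 ]
h2 [0.6344 0.0624 0.175 ]
bar (array([0.613 , 0.1209, 0.3067]), [np.float64(0.002814357137439683), np.float64(0.003499735734047373), np.float64(0.0013642068312835457)])
```

View pics/w1c.png

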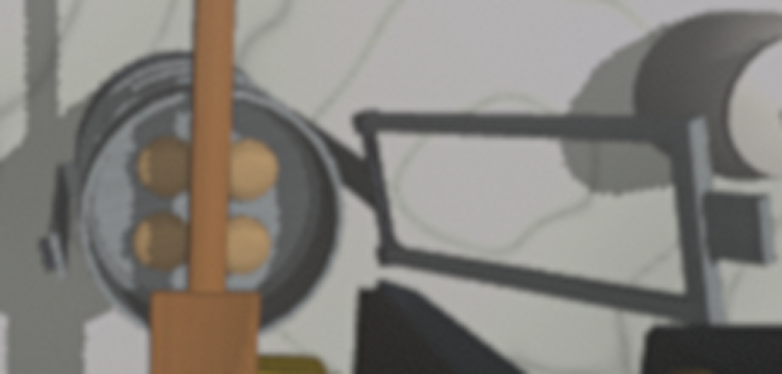

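Crop: rim spans columns 82–340 and rows 85–335, which puts the mouth at about (0.589,0.005). The hinge, mouth and bar distances match the given sizes. I'll grasp the handle near its end so the gripper body clears the clamp.

Run:
```python
from h import *
np.set_printoptions(precision=4,suppress=True)
R=down(64.3)
d=np.array([np.cos(np.radians(-25.7)),np.sin(np.radians(-25.7))])
g=np.array([.4669,.0619])+.027*d
ctrl.command_gripper(.5)
ctrl.goto([*g,.23],R)
print(ctrl.move_l([*g,.160],vel=.1,contact_N=6))
ctrl.command_gripper(0.0)
print(ctrl.current_t(),ctrl.current_grip_width(),ctrl.current_grasp_force(),ctrl.current_tool_pos())
f0=ctrl.current_contact_force()
ctrl.move_l([*g,.27],vel=.08)
print(ctrl.current_t(),ctrl.current_grip_width(),ctrl.current_grasp_force(),ctrl.current_contact_force()-f0,ctrl.current_wrist_torque())
p,im=shot("scene","s2");cv2.imwrite("pics/s2.png",im[60:300,150:450].repeat(2,0).repeat(2,1))
```

```text
False
6.25 0.0017284525765200102 0.0 [0.4912 0.0502 0.16  ]
7.775 0.004960009147051124 0.0 [-0.4962  0.2669 -0.8977] [ 0.0552 -0.1616 -0.0157]
```

View pics/s2.png

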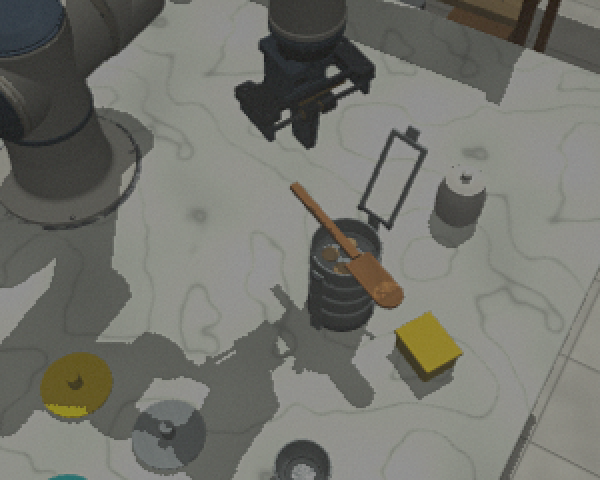

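The gripper closed on air. The spatula still lies across the tiffin, with its handle end at scene pixel (297.5,152.5). I'll triangulate the handle end from all the views.

Run:
```python
from h import *
np.set_printoptions(precision=4,suppress=True)
p=ctrl.camera_params("wrist");p["pose"]=np.load("w1p.npy")
t=cam("top");s=cam("scene")
a=ray(t,(210,237));b=ray(s,(297.5,152.5));c=ray(p,(463*.7,156*.7))
print(tri([a,b]),tri([a,c]),tri([b,c]),tri([a,b,c]),sep="\n")
# blade tip & tiffin check: top vs scene
print("blade",tri([ray(t,(250,157)),ray(s,(349,212))]))
P,im=shot("wrist");T,it=shot("top");S,is_=shot("scene")
A=cv2.resize(im,None,fx=.7,fy=.7);B=cv2.resize(it[130:260,150:290],None,fx=2.9,fy=2.26)
h=max(A.shape[0],B.shape[0]);o=np.zeros((h,A.shape[1]+B.shape[1],3),np.uint8);o[:A.shape[0],:A.shape[1]]=A;o[:B.shape[0],A.shape[1]:]=B
cv2.imwrite("pics/c3.png",o);print(o.shape,ctrl.current_q())
# project TCP into top/scene
for n,p_ in(("top",T),("scene",S)):
    X=np.linalg.inv(p_["pose"])@np.r_[ctrl.current_tool_pos(),1];print(n,p_["cx"]+p_["fx"]*X[0]/-X[2],p_["cy"]-p_["fy"]*X[1]/-X[2])
```

```text
(array([0.4719, 0.0603, 0.1723]), [np.float64(0.0033362962782256364), np.float64(0.0033362962782255545)])
(array([0.468 , 0.0528, 0.2244]), [np.float64(0.001944379702877014), np.float64(0.001944379702876993)])
(array([0.4693, 0.0652, 0.1661]), [np.float64(0.003138535740764392), np.float64(0.003138535740764324)])
(array([0.4698, 0.062 , 0.1696]), [np.float64(0.003328787445584619), np.float64(0.004271301773367366), np.float64(0.0031469600805785376)])
blade (array([ 0.7096, -0.0511,  0.1637]), [np.float64(0.00410991532622224), np.float64(0.004109915326222325)])
(294, 798, 3) [ -1.0978  13.0696  87.7917   0.001   79.165  -65.3979]
top 208.0337509434753 227.82734245237364
scene 300.52813900936206 136.30282508330072
```

View pics/c3.png

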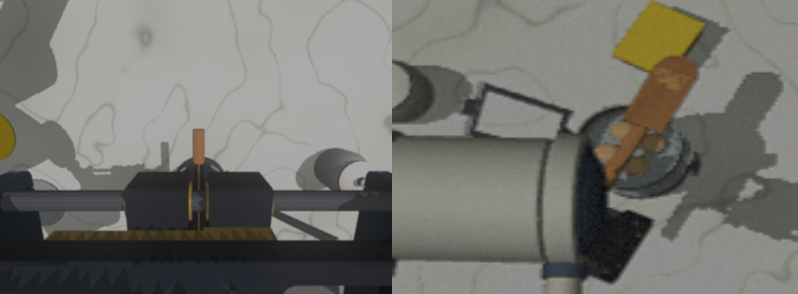

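Alignment in plan is good: handle straight under the fingers at (198,130)-(198,163). So the fingertips engaged too shallowly. I'll regrasp with the handle at the pad centre.

Run:
```python
from h import *
np.set_printoptions(precision=4,suppress=True)
d=np.array([np.cos(np.radians(-25.7)),np.sin(np.radians(-25.7))])
g=np.array([.4685,.0615])+.027*d
ctrl.command_gripper(.5)
ctrl.move_l([*g,.19],vel=.15)
print(ctrl.move_l([*g,.150],vel=.08,contact_N=6))
ctrl.command_gripper(0.0)
print(ctrl.current_t(),ctrl.current_grip_width(),ctrl.current_grasp_force(),ctrl.current_tool_pos())
if ctrl.current_grip_width()>.08:
    f0=ctrl.current_contact_force();m0=ctrl.current_wrist_torque()
    ctrl.move_l([*g,.165],vel=.05)
    print(ctrl.current_t(),ctrl.current_grip_width(),ctrl.current_grasp_force(),ctrl.current_contact_force()-f0,ctrl.current_wrist_torque()-m0)
```

```text
False
10.9333 0.006106675938802269 0.0 [0.4928 0.0498 0.15  ]
```

Run:
```python
from h import *
S,im=shot("scene");W,iw=shot("wrist")
A=cv2.resize(im[100:240,230:400],None,fx=2.9,fy=2.9,interpolation=cv2.INTER_CUBIC);B=cv2.resize(iw[120:420,160:420],None,fx=1.1,fy=1.1)
h=max(A.shape[0],B.shape[0]);o=np.zeros((h,A.shape[1]+B.shape[1],3),np.uint8);o[:A.shape[0],:A.shape[1]]=A;o[:B.shape[0],A.shape[1]:]=B
cv2.imwrite("pics/c4.png",o);print(o.shape,A.shape)
X=np.linalg.inv(S["pose"])@np.r_[ctrl.current_tool_pos(),1];u=S["cx"]+S["fx"]*X[0]/-X[2],S["cy"]-S["fy"]*X[1]/-X[2];print((u[0]-230)*2.9,(u[1]-100)*2.9)
```

```text
(406, 779, 3) (406, 493, 3)
204.2614490773148 179.64194823880712
```

View pics/c4.png

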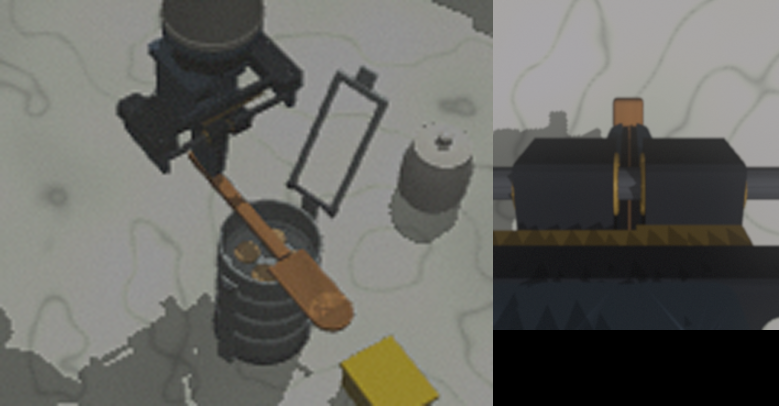

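The tip covers the handle at (205,170) in the left picture. A change of about 0.9 N on lifting suggests the fingers were already shut and pressing on the handle. I'll check how the gripper responds.

Run:
```python
from h import *
np.set_printoptions(precision=4,suppress=True)
P=ctrl.current_tool_pos();f=ctrl.current_contact_force()
ctrl.move_l([P[0],P[1],.20],vel=.06)
print(f-ctrl.current_contact_force())
for o in(.5,1.0):
    ctrl.command_gripper(o);print(o,ctrl.current_grip_width());ctrl.sleep(.3);print(ctrl.current_grip_width(),ctrl.current_t())
p,im=shot("wrist")
m=wood(im);m[:, :200]=0;m[:,420:]=0
ys,xs=np.nonzero(m[:290]);print(ys.min(),[ (y,np.nonzero(m[y])[0].min(),np.nonzero(m[y])[0].max()) for y in range(ys.min()+4,290,12) if m[y].any()])
cv2.imwrite("pics/w5.png",im)
print(plane(p,(np.median(xs[ys<ys.min()+6]),ys.min()),.176))
```

```text
[-0.6215 -0.6736  0.1464]
0.5 0.49888129973651096
0.501571968427423 13.1417
1.0 1.0005519466416477
1.0007420461580845 14.2667
196 [(200, np.int64(273), np.int64(292)), (212, np.int64(273), np.int64(292)), (224, np.int64(273), np.int64(292)), (236, np.int64(273), np.int64(292)), (248, np.int64(274), np.int64(292)), (260, np.int64(273), np.int64(292))]
[0.4661 0.0629 0.176 ]
```

View pics/w5.png

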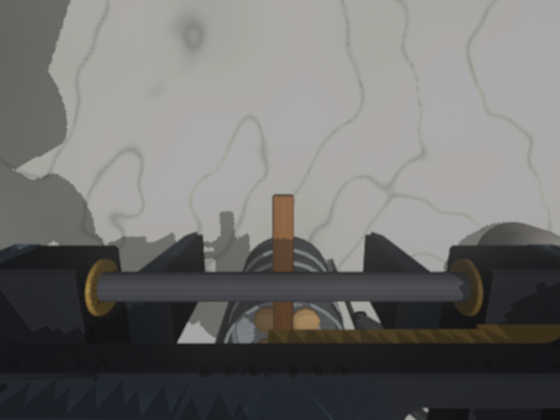

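The gripper works and the handle lies centred at column 283 with its end at row 196. In the previous picture the handle end was at row 208, which means it had been tilted down about 2 cm. I'll descend and close in stages, watching when that happens.

```bash
cat >> h.py <<'E'
def endrow():
    p,im=shot("wrist");m=wood(im)[:,265:302];r=np.nonzero(m.sum(1)>255*12)[0]
    y=r.min();x=np.nonzero(m[y+3])[0];return int(y),int(x.min()+265),int(x.max()+265)
E
python3 - <<'E'
from h import *
np.set_printoptions(precision=3,suppress=True)
P=ctrl.current_tool_pos()
ctrl.command_gripper(.6);f0=ctrl.current_contact_force()
for z in(.17,.15,.14):
    ctrl.move_l([P[0],P[1],z],vel=.1);print(z,endrow(),ctrl.current_contact_force()-f0)
for o in(.35,.25,.2,.15):
    ctrl.command_gripper(o);print(o,ctrl.current_grip_width(),ctrl.current_grasp_force(),endrow(),ctrl.current_contact_force()-f0,ctrl.current_t())
E
```

```text
0.17 (204, 272, 294) [-0.13   1.689  0.713]
0.15 (211, 270, 295) [-0.47   1.259  1.458]
0.14 (215, 270, 296) [-1.179  2.214 -0.052]
0.35 0.3474689689228501 0.0 (214, 270, 296) [-0.379  0.926  0.948] 16.825
0.25 0.24993072133234293 0.0 (215, 269, 296) [-0.459  0.521  0.353] 17.2417
0.2 0.2018904350369748 0.0 (214, 270, 296) [0.091 0.608 0.403] 17.6
0.15 0.1723510921238652 29.999379515647888 (214, 271, 297) [-0.775  1.314  1.33 ] 17.8667
```

Now gripped: width 15.7 mm, 30 N. I'll lift, carry and lay it down.

Run:
```python
from h import *
np.set_printoptions(precision=3,suppress=True)
ctrl.command_gripper(0.)
P=ctrl.current_tool_pos();f0=ctrl.current_contact_force()
print(ctrl.current_grip_width())
ctrl.move_l([P[0],P[1],.16],vel=.06);print(endrow(),ctrl.current_grip_width())
ctrl.move_l([P[0]-.01,P[1],.25],vel=.12);print(endrow(),ctrl.current_grip_width(),ctrl.current_grasp_force())
ctrl.move_l([.42,-.115,.25],vel=.2)
ctrl.move_l([.42,-.115,.08],vel=.2)
m=wood(shot("top","t6")[1])
print(endrow(),ctrl.current_grip_width(),ctrl.current_t())
```

```text
0.17030209469047858
(215, 271, 297) 0.17304001003425426
(215, 271, 297) 0.1728301494035294 29.99879479408264
(215, 271, 297) 0.17002813042304765 21.7083
```

Run:
```python
from h import *
np.set_printoptions(precision=3,suppress=True)
ctrl.move_l([.42,-.115,.02],vel=.15)
print(ctrl.move_l([.42,-.115,-.016],vel=.03,contact_N=5),ctrl.current_tool_pos(),ctrl.current_contact_force(),endrow(),ctrl.current_t())
```

```text
False [ 0.42  -0.115 -0.016] [ 0.077 -0.001 -0.085] (215, 270, 297) 23.6583
```

Run:
```python
from h import *
np.set_printoptions(precision=3,suppress=True)
print(ctrl.move_l([.42,-.115,-.032],vel=.02,contact_N=4),ctrl.current_tool_pos(),ctrl.current_contact_force(),endrow(),ctrl.current_t())
```

```text
True [ 0.42  -0.115 -0.026] [ 1.164 -0.214 -0.646] (215, 270, 297) 24.2583
```

Spatula touches the slab at TCP -0.026, so the real fingertips sit about 2 cm short of the reported TCP. I'll release and check it, then look at the open mouth and at the lid.

Run:
```python
from h import *
np.set_printoptions(precision=4,suppress=True)
ctrl.command_gripper(.5)
ctrl.move_l([.42,-.115,.10],vel=.2);print(endrow())
ctrl.goto([.589,.003,.36],down(163.5))
p,im=shot("wrist");np.save("w7.npy",im);np.save("w7p.npy",p["pose"]);ctrl.command_gripper(1.)
g=cv2.GaussianBlur(cv2.cvtColor(im,cv2.COLOR_BGR2GRAY),(3,3),0)
# rim radius px
d=(p["pose"][2,3]-.166)/.97;r=p["fx"]*.0535/d;print("exp r",r)
roi=g[80:300,180:390]
c=cv2.HoughCircles(roi,cv2.HOUGH_GRADIENT,1,20,param1=80,param2=15,minRadius=int(r*.92),maxRadius=int(r*1.1))
if c is not None:
    for u,v,rr in c[0][:4]:print(u+180,v+80,rr,plane(p,(u+180,v+80),.166))
ctrl.goto([.484,-.350,.22],down(80))
q,il=shot("wrist");np.save("w8.npy",il);np.save("w8p.npy",q["pose"])
print(ctrl.current_t())
a=cv2.resize(im[60:310,140:420],None,fx=1.42,fy=1.42,interpolation=cv2.INTER_CUBIC);b=cv2.resize(il[60:310,140:420],None,fx=1.42,fy=1.42)
cv2.imwrite("pics/c8.png",np.hstack([a,b]))
```

```text
(184, 276, 291)
exp r 41.98587538297029
279.5 194.5 42.1 [0.5923 0.0013 0.166 ]
29.45
```

View pics/c8.png

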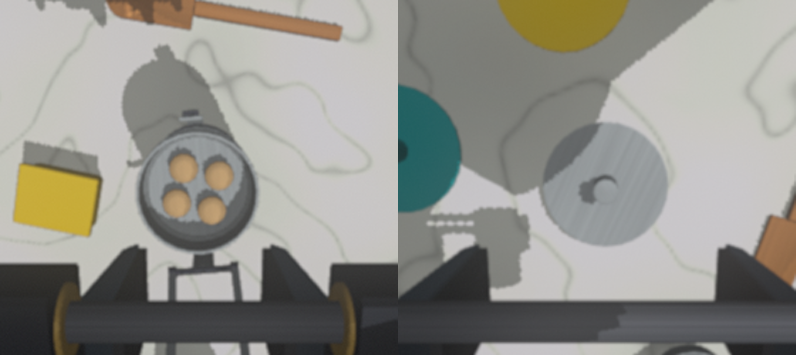

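Left: mouth with sweets, rim centre at about (197,190), spatula flat on the slab above. Right: lid flange circle centred at about (604,184) with radius 62, knob top at (606,189).

Run:
```python
from h import *
np.set_printoptions(precision=4,suppress=True)
im=np.load("w8.npy");p=ctrl.camera_params("wrist");p["pose"]=np.load("w8p.npy")
g=cv2.GaussianBlur(cv2.cvtColor(im,cv2.COLOR_BGR2GRAY),(3,3),0)
c=cv2.HoughCircles(g[120:245,220:350],cv2.HOUGH_GRADIENT,1,20,param1=60,param2=12,minRadius=38,maxRadius=50)[0][0]
L=plane(p,(c[0]+220,c[1]+120),.012);K=plane(p,((606-398)/1.42+140,189/1.42+60),.042)
print(c,"exp r",316*.0575/((p["pose"][2,3]-.012)/.97),L,K)
L=L[:2] if np.linalg.norm(L-K)<.034 else None
R=down(80)
ctrl.move_l([*L,.05],vel=.2)
print(ctrl.move_l([*L,-.012],vel=.06,contact_N=5),ctrl.current_tool_pos())
ctrl.command_gripper(0.)
print(ctrl.current_grip_width()*91,ctrl.current_grasp_force(),ctrl.current_t())
```

```text
[66.5 69.5 43.8] exp r 43.381464383205504 [ 0.4802 -0.3439  0.012 ] [ 0.4799 -0.3441  0.042 ]
False [ 0.4804 -0.3441 -0.0116]
20.873383485784075 29.999857171496842 32.7
```

Run:
```python
from h import *
np.set_printoptions(precision=4,suppress=True)
M=np.array([.5923,.0013])
P=ctrl.current_tool_pos()
ctrl.move_l([P[0],P[1],.22],vel=.2)
print(ctrl.current_grip_width()*91,ctrl.current_grasp_force())
ctrl.goto([*M,.22],down(163.5))
ctrl.move_l([*M,.170],vel=.12)
h=ctrl.move_l([*M,.147],vel=.03,contact_N=6)
print(h,ctrl.current_tool_pos(),ctrl.current_contact_force(),ctrl.current_t())
```

```text
21.267948082645997 29.99975774872837
False [0.5924 0.0013 0.1471] [-0.4373  0.0226 -1.623 ] 36.85
```

Run:
```python
from h import *
np.set_printoptions(precision=4,suppress=True)
M=[.5923,.0013]
ctrl.command_gripper(.6)
ctrl.move_l([*M,.22],vel=.15)
ctrl.goto([*M,.36],down(163.5))
p,im=shot("wrist");np.save("w9.npy",im)
g=cv2.GaussianBlur(cv2.cvtColor(im,cv2.COLOR_BGR2GRAY),(3,3),0)
r=316*.0575/((p["pose"][2,3]-.17)/.97)
c=cv2.HoughCircles(g[120:270,210:350],cv2.HOUGH_GRADIENT,1,20,param1=60,param2=12,minRadius=int(r*.92),maxRadius=int(r*1.08))
print(r,c[0][0],plane(p,(c[0][0][0]+210,c[0][0][1]+120),.170),ctrl.current_t())
# bar in top and scene for clamp
A=cv2.resize(im[60:420,100:460],(400,400));S=shot("scene")[1];B=cv2.resize(S[90:260,260:430],(400,400),interpolation=cv2.INTER_CUBIC)
cv2.imwrite("pics/c9.png",np.hstack([A,B]))
```

```text
45.528057787351145 [72.5 76.5 45. ] [0.593  0.0028 0.17  ] 38.8333
```

View pics/c9.png

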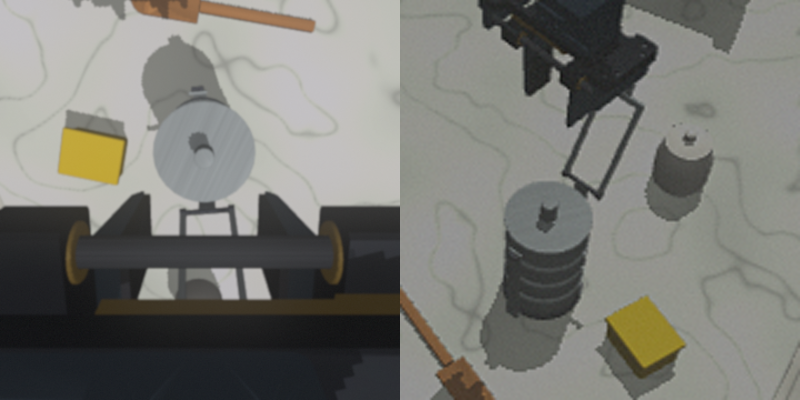

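Left: lid seated concentrically at (204,152), spatula lying flat. Right: lid level on the tiffin, clamp still open. Next I'll push the clamp over from outside with shut fingers, then press it down.

```bash
cat >> h.py <<'E'
U=np.array([np.cos(np.radians(73.5)),np.sin(np.radians(73.5))])
H=np.array([.5926,.002])+.067*U
def at(o,z): return [*(H+o*U),z]
E
python3 - <<'E'
from h import *
np.set_printoptions(precision=4,suppress=True)
ctrl.command_gripper(0.)
for o,z,v in((.105,.365,.25),(.105,.268,.25),(.02,.268,.1),(-.047,.250,.1),(-.066,.238,.1)):
    h=ctrl.move_l(at(o,z),vel=v,contact_N=15);print(o,z,h,ctrl.current_contact_force(),ctrl.current_t())
    if h:break
p,im=shot("scene","s10")
E
```

```text
0.105 0.365 False [-0.7064 -0.1024 -0.2935] 40.6333
0.105 0.268 False [1.6823 0.1307 0.9016] 41.175
0.02 0.268 False [-0.0222  0.3437  0.3282] 42.175
-0.047 0.25 False [-0.8061  0.4576  0.7625] 43.0167
-0.066 0.238 False [ 0.5615 -0.1334 -0.3948] 43.3917
```

Run:
```python
from h import *
a=cv2.imread("pics/scene0.png",0);b=cv2.imread("pics/s10.png",0)
def prj(p,X):
    X=np.linalg.inv(p["pose"])@np.r_[X,1];return p["cx"]+p["fx"]*X[0]/-X[2],p["cy"]-p["fy"]*X[1]/-X[2]
s=cam("scene");V=np.array([U[1],-U[0]])
for th in(112,50,60,90):
    t=np.radians(th)
    for r,x in((.134,0),(.07,.028),(.07,-.028)):
        X=np.r_[H+U*(-r*np.cos(t))+V*x,.175+r*np.sin(t)]
        u,v=prj(s,X);u,v=int(round(u)),int(round(v))
        print(th,r,x,(u,v),"min before/after",a[v-3:v+4,u-3:u+4].min(),b[v-3:v+4,u-3:u+4].min(),"max",a[v-3:v+4,u-3:u+4].max(),b[v-3:v+4,u-3:u+4].max())
```

```text
112 0.134 0 (353, 133) min before/after 55 144 max 146 150
112 0.07 0.028 (352, 156) min before/after 52 35 max 148 149
112 0.07 -0.028 (338, 145) min before/after 56 37 max 148 49
50 0.134 0 (318, 163) min before/after 141 37 max 147 125
50 0.07 0.028 (334, 171) min before/after 48 38 max 147 150
50 0.07 -0.028 (321, 160) min before/after 139 37 max 146 66
60 0.134 0 (324, 156) min before/after 136 37 max 145 54
60 0.07 0.028 (337, 168) min before/after 43 38 max 151 146
60 0.07 -0.028 (323, 157) min before/after 137 37 max 145 47
90 0.134 0 (341, 139) min before/after 52 36 max 147 48
90 0.07 0.028 (346, 160) min before/after 54 34 max 146 150
90 0.07 -0.028 (332, 149) min before/after 56 33 max 148 63
```

Bar has left its old place, so the clamp is over. Now press it down from above.

Run:
```python
from h import *
np.set_printoptions(precision=4,suppress=True)
ctrl.move_l(at(-.060,.315),vel=.2)
ctrl.move_l(at(-.098,.315),vel=.2)
h=ctrl.move_l(at(-.107,.235),vel=.08,contact_N=12);print(h,ctrl.current_tool_pos(),ctrl.current_contact_force(),ctrl.current_t())
h=ctrl.move_l(at(-.132,.140),vel=.06,contact_N=10);print(h,ctrl.current_tool_pos(),ctrl.current_contact_force(),ctrl.current_t())
```

```text
False [ 0.5815 -0.0363  0.2354] [ 0.431  -0.4959  1.2795] 45.475
True [ 0.5749 -0.0574  0.1509] [-4.4886  2.3736 16.2932] 46.775
```

Run:
```python
from h import *
np.set_printoptions(precision=4,suppress=True)
P=ctrl.current_tool_pos()
h=ctrl.move_l([P[0],P[1],P[2]-.006],vel=.03,contact_N=15);print(h,ctrl.current_tool_pos(),ctrl.current_contact_force())
ctrl.move_l([P[0],P[1],.30],vel=.2)
ctrl.move_l([*(H-.19*U),.36],vel=.25)
s,im=shot("scene","s11");ctrl.goto([*(H-.067*U),.36],down(163.5));p,iw=shot("wrist","w11")
g=cv2.cvtColor(iw,cv2.COLOR_BGR2GRAY)
def prj(p,X):
    X=np.linalg.inv(p["pose"])@np.r_[X,1];return p["cx"]+p["fx"]*X[0]/-X[2],p["cy"]-p["fy"]*X[1]/-X[2]
V=np.array([U[1],-U[0]])
for n,X in(("bar",np.r_[H-.134*U,.178]),("armL",np.r_[H-.05*U+.028*V,.178]),("armR",np.r_[H-.05*U-.028*V,.178]),("tab",np.r_[H-.148*U,.178])):
    u,v=prj(p,X);print(n,u,v)
# bar profile along column through bar; arm separation vs row
u,v=map(int,prj(p,np.r_[H-.134*U,.178]))
print(v-14,g[v-14:v+14,u+12])
for r in(.04,.09,.12):
    a,b=map(int,prj(p,np.r_[H-r*U,.178]));print(r,b,a-40,g[b,a-40:a+40])
print(ctrl.current_t())
```

```text
True [ 0.5753 -0.0574  0.1503] [-12.6565   2.1199  34.7722]Traceback (most recent call last):
  File "<stdin>", line 6, in <module>
bench.MotionError: the arm cannot follow that straight line within its joint ranges
```

Firm stop (35 N over 0.6 mm). I'll check the clamp numerically from the wrist view.

Run:
```python
from h import *
np.set_printoptions(precision=4,suppress=True,linewidth=250)
ctrl.move_l(at(-.067,.36),vel=.2);p,iw=shot("wrist","w11")
g=cv2.cvtColor(iw,cv2.COLOR_BGR2GRAY)
def prj(p,X):
    X=np.linalg.inv(p["pose"])@np.r_[X,1];return p["cx"]+p["fx"]*X[0]/-X[2],p["cy"]-p["fy"]*X[1]/-X[2]
u,v=map(int,prj(p,np.r_[H-.134*U,.178]));print("bar",u,v,"rows",v-20,g[v-20:v+14,u+12])
V=np.array([U[1],-U[0]])
for r in(.04,.09,.12):
    a,b=map(int,prj(p,np.r_[H-r*U,.178]));k=g[b,a-40:a+40];d=np.nonzero(k<85)[0]+a-40
    print(r,b,"dark cols",d,"exp",[round(prj(p,np.r_[H-r*U+x*V,.178])[0],1) for x in(-.028,.028)])
m=wood(shot("scene")[1]);print("spatula px",int((m>0).sum()),ctrl.current_t(),ctrl.current_grip_width())
```

```text
bar 282 139 rows 119 [149 149 157 164 168 167 163 160 151 139 132 126 118 115 114 114 112 111 115 130 139 141 142 140 137 128 118 114 114 107  91  82  98 121]
0.04 218 dark cols [] exp [np.float64(305.1), np.float64(259.8)]
0.09 177 dark cols [] exp [np.float64(305.8), np.float64(259.0)]
0.12 152 dark cols [265 266 267] exp [np.float64(306.3), np.float64(258.5)]
spatula px 6497 48.575 0.00390806032475956
```

Run:
```python
import cv2,numpy as np
np.set_printoptions(linewidth=300)
iw=cv2.imread("pics/w11.png",0)
for r in(125,133,140,152,165,177,190,205,218,228):print(r,iw[r,240:330:2])
for c in(262,275,290,305):print("c",c,iw[110:240:3,c])
```

```text
125 [121 120 119 119 119 119 118 119 118 117 118 117 117 115 126 133 135 135 137 140 140 144 123 113 115 114 118 162 173 170 169 164 152 153 164 170 173 175 174 177 177 176 176 176 176]
133 [120 120 119 119 120 119 118 118 119 117 118 117 117 116 129 138 138 138 138 138 138 139 129 110 114 115 114 114 151 174 174 173 172 165 155 160 171 173 174 176 177 176 177 177 177]
140 [119 121 120 120 119 115 115 117 120 114 114 116 118 121 125 129 131 133 134 134 135 138 139 140 141 140 140 141 141 144 158 157 153 173 173 168 157 158 166 173 175 176 177 176 178]
152 [111 113 116 118 119 116 133 141 128 109 118 113  94  80  94 112 120 126 129 131 134 139 138 136 133 130 129 120 104  97 135 142 149 174 175 173 174 174 175 176 175 175 173 168 161]
165 [129 119 119 119 120 129 124 141 139 118 137 137 134 135 137 136 137 136 139 139 138 138 135 135 134 136 137 139 140 128 123 142 139 136 142 137 139 137 152 172 175 175 176 176 176]
177 [171 144 139 139 140 138 133 131 140 132 126 137 136 137 138 138 139 139 139 130 135 132 135 135 138 139 141 137 136 134 103 140 143 131 138 141 142 139 140 141 138 1
[... 795 characters left out ...]
117 117 117 116 140 127 117 113 105 137 137 138 136 134 136 137 137 135 137 136 129 127 129 124 116 120 124 128 129 133 138 140 141 140 139 138 138]
c 275 [102 109 114 115 115 135 138 138 138 137 134 139 105  79 128 137 137 137 137 139 139 138 140 113  94  92  92  91  79  99 129 131 131 138 141 139 138 136 138 139 137  57  49  47]
c 290 [172 170 150 107 108 114 114 114 114 114 140 137 110  79 130 136 134 134 136 136 137 138 139 140 140 138 135 126  89 123 139 143 142 137 138 139 141 142 139 138 139  94  54  47]
c 305 [170 155 145 150 149 150 156 165 172 170 166 164 165 165 165 120 124 132 134 139 138 135 137 138 138 141 141 142 142 142 142 142 143 142 142 141 141 139 137 135 129 128 128 132]
```

The bar shows at rows 139–146 (expected 139), columns 264–302, with the tab beyond it. With the hard stop, that puts the clamp fully down.

```bash
python3 -c "
from bench import ctrl
print(ctrl.current_t());print(ctrl.sign_off())"
```

```text
48.575
the job is handed in; nothing more can be done
None
```

I handed the job in at 48.6 s: the spatula lies flat on the marble, the lid is seated, and the clamp is down against a firm stop. The sign-off returned no verdict, so these are my own camera and force checks.

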